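# Open the spring-loaded sample lid of a bench photometer

## Robot

A 6-joint arm with a two-finger parallel gripper is mounted at the origin on a cart in front of the work surface, level with it; the furniture and walls round the work are solid. World frame = base frame: x ahead of the robot, y to its left, z up, the work surface at z = 0. Lengths are in m, angles in rad, forces in N, time in s.
With the tool pointing down it reaches from about 0.3 to 0.75 m from the base axis. Payload 8.5 kg.
Tool frame: the origin (TCP) lies on the mounting face of the last link; the fingertips stand 173 mm ahead of it and the grasp point (between the pads) lies 155 mm ahead of it; z points along the fingers, y is the line along which they close (so a half turn about z gives the same grasp; the last joint's range is limited). The gripper opens to 85 mm and grips with 20 to 120 N. Pads are 22 mm wide; open, the fingers measure 114 mm over their backs; the gripper's body (76 mm by 85 mm) begins 54 mm behind the grasp point. The pads swing forward as they close: fully open they stand 13 mm farther back than shut.
Start: joints at [-1.527, 0.381, 1.297, -0, 1.464, -0.215], TCP at [0.141, -0.532, 0.405] pointing down, gripper open.
Joint ranges: [-3.11, 3.11], [-0.89, 2.33], [0.22, 2.48], [-1.42, 4.56], [0.17, 2.85], [-2.88, 2.88]. Speed limits (rad/s): [2.39, 2.39, 3.14, 3.14, 3.14, 3.14].

## Interface

Orientations are given as a unit quaternion [w, x, y, z].
In Python, from station import r gives the robot as it stands. The module is installed in compiled form; this text tells all that it offers.
- The arm moves only by the tool move_arm, never from a script. Its argument "motion" is a list of rows, each an object of numbers: "dx", "dy", "dz": the shift along the tool's x, y, z in units of 15 cm (1.0 is 15 cm); "yaw": the turn about the tool's z in units of 45 degrees (1.0 is 45 degrees); "fingers": the gripper command: -1 is shut, 1 is fully open, values between are in proportion. In form: [{"dx": .., "dy": .., "dz": .., "yaw": .., "fingers": ..}, ...]. A call has 1 to 12 rows; each row is the pose to reach, as a shift and turn from the pose commanded when the call began, along the tool's axes at that moment; what a row does not reach only later rows make up. A row lasts 1/8 s, in which the tool goes at most 62.5 mm and 10.7 degrees, less where a joint would pass 70% of its speed; a pose out of reach is approached as far as the arm can. A call with a number of a shift or a turn outside -1 to 1 is refused whole. A call with a gripper value outside its range is refused whole. The fingers move at their own pace and stop on an object; "newtons" is the grip in N (left out, the last holds). Time passes only in rows, so rows that repeat a pose let the fingers close. It gives the time, the measured TCP pose, the force, the opening and the grip force at its end, in the units of the state.
- r.get_obs(): the state, without advancing time (a new reading comes with each control period).
- r.read_camera(name): name is "scene" or "top" or "wrist"; returns (picture, depth): 400x640x3 uint8, red, green, blue; 400x640 float32, m along the optical axis (not along the pixel's ray), 0 where there is no reading.
- r.calibration(name): a dict with "fx", "fy", "cx", "cy" (pixels), "k1" (the pictures are not rectified: a ray, as slopes to the right and down, at radius r is drawn at 1 + k1 r^2 times it, then the intrinsics apply), "extrinsics" (4x4, takes a point from camera to world coordinates). Camera axes: x right, y down, z forward; pixel columns grow to the right and rows downward; lengths in m; the calibration is good to about 2 mm. A picture is of the moment at which its call begins: read the wrist's pose just before it. calibration takes no time and is no camera call; for the wrist camera it gives the pose at the moment of the call.
- r.sign_off(): hands the job in; it is judged then, once.
The state is a dict: "clock": time; "joint_pos": joint angles; "joint_vel": joint speeds; "joint_efforts": joint torques, N m; "position": TCP position; "tool_rot": TCP orientation; "ft_force": force on the tool from outside, world axes, zero at the start; "moment": the same for the moment, N m; "finger_gap": finger opening in m; "gripper_force": force on a finger pad.
Only numpy, scipy, OpenCV 4.12 (cv2) and the standard library are available. Lean on these libraries where they do the work, as an engineer would, in place of code of your own. Each camera call takes 0.05 s, during which the arm holds its last target. There are 200 camera calls.

## Task

Open the sample lid of the small grey photometer using only the outside of the fingers: press the black release tab in front of the lid down until the lid springs up, let go of the tab, then push the lid over backwards until it is fully open and stays open by itself. Push gently and do not pinch anything; leave the two vials and the rubber stopper standing where they are. Finish with the robot clear of everything.

Things in the scene. Friction and masses are not known exactly. Their poses are not given: they have to be found in the camera images.
- photometer: Bench photometer fixed to the worktop: grey case, x = -115 to +85 mm, y = +-60 mm in its frame. Origin on the worktop; +x to its rear (hinge side), +y to its left, front -x, turned up to 0.4 rad from facing the robot. Low front part (x < -20 mm) 44 mm high, with display and keys; rear part 59 mm high (hinge lugs 69 mm); on it the white lid, 58 mm wide, top at 70 mm.
- tab_pad (a point): Place to press on top of the black release tab, (-59, 0, 72.6) mm in the photometer frame at rest. The ribbed pad, 38 (x) x 34 (y) mm, spans x = -73 to -35 mm, free underneath. The tab is a rocker pivoted across y at (-25, 0, 44) mm; a hook at its rear end (top at 72 mm) holds down the lid's front lip.
- tab (a joint): Angle of the release tab: 0 at rest, grows as the pad is pressed down. At 0.16 to 0.20 rad (fingertip 4 to 6 mm down at the pressing place) the lid is released, at about 2 to 4 N; pressing on takes up to 7 N just before the hard stop at 0.34 rad (9 to 10 mm down). Springs back when let go.
- lid (a joint): Angle of the lid about its rear hinge: 0 shut and latched, grows as it opens. When released, a spring lifts it to about 0.95 rad and carries it there; above that the lid (about 50 g) is free: it falls back to 0.95 if let go before upright (1.57), and tips on by itself to its stop at 2.1 rad once past upright.
- lid_edge (a point): Middle of the lid's front lip, 92 mm from the hinge line: (-27, 0, 64) mm in the photometer frame when shut, (10, 0, 140) mm when sprung up to 0.95 rad; from there it swings up and back about the hinge. The lip is 58 mm wide, 4 mm thick. The underside, which faces the front when the lid is up, is what to push.
- lid_hinge (a point): Middle of the lid's hinge line, which runs along the photometer's y, at (65, 0, 66) mm in its frame. Fixed to the photometer.
- sample_vial: Bystander: loose capped glass vial with blue contents, 23 mm diameter, 52 mm high; origin at the centre of its underside. Stands beside the photometer.
- clear_vial: Bystander: loose capped glass vial, empty, 23 mm diameter, 56 mm high; origin at the centre of its underside. Stands beside the photometer.
- rubber_stopper: Bystander: loose black rubber stopper, 33 mm diameter, 28 mm high; origin at the centre of its underside. Stands beside the photometer.
Things that resemble listed ones, but are neither listed nor needed, are in the scene too. Several things have the shape of the photometer; the one meant has the colours described above.

How it is judged:
On the way, in this order (a step that is already met when the one before it is completed fails the run):
1. the release tab is pressed and the lid has sprung up off its catch (value of joint tab above 0.1 rad and value of joint lid above 0.15 rad), for 0.05 s.
2. the lid is pushed over to fully open (value of joint lid above 1.8 rad), for 0.2 s.
At the end, for the whole second after the job is handed in: The lid stands open by itself beyond 1.8 rad (its stop is at 2.1) and at rest, the tab is back up (under 0.04 rad), and both vials and the stopper stand upright within 20 mm of where they were (value of joint lid above 1.8 rad and velocity of joint lid between -0.1 and 0.1 rad/s and value of joint tab below 0.04 rad and distance of each of sample_vial, clear_vial, rubber_stopper from where it was at the start of the episode below 0.02 m and angle between each of sample_vial, clear_vial, rubber_stopper's own z axis and vertical below 0.2 rad); the robot touches nothing.
It fails at once if the photometer, its tab or its lid is pinched or pushed with more than 35 N (contact force between the fingers and photometer above 35 N).
It fails at once if a vial or the stopper is knocked, lifted or carried (20 mm or 0.3 rad) (distance of any of sample_vial, clear_vial, rubber_stopper from where it was at the start of the episode above 0.02 m or angle between any of sample_vial, clear_vial, rubber_stopper's own z axis and vertical above 0.3 rad).
It also fails if it takes over 38 s, if anything falls off the work surface, if the arm or the gripper's body presses on something with over 40 N, if the wrist force passes 120 N, or if a joint passes its speed limit or range.

## Working session

There is one attempt and no reset: what is moved stays moved. The work goes in short steps, Python scripts to look and compute and a tool call to move; the robot and the scene stay as the last step left them, time stands still between calls to the robot, and variables do not carry over. Pictures are saved under pics/ and viewed, at most 10 in all, crops included, and the job is handed in when it is done.

Besides the shell and the picture viewer there is one more tool, called after "Emit:" in YAML: its name, and indented under it one key for each argument. move_arm: Moves the arm, as the interface text tells. Shifts and turns lie within -1 to 1; 1 stands for 15 cm of shift or 45 degrees of turn. Its arguments: {"type":"object","properties":{"motion":{"type":"array"},"newtons":{"type":"number"}},"required":["motion"]}

```bash
mkdir -p pics; cat > h.py <<'E'
import numpy as np, cv2
from station import r
def grab(n):
    c=r.calibration(n); p,d=r.read_camera(n); return c,p,d
def cloud(c,d):
    h,w=d.shape; K=np.array([[c['fx'],0,c['cx']],[0,c['fy'],c['cy']],[0,0,1.]])
    uv=np.stack(np.meshgrid(np.arange(w),np.arange(h)),-1).reshape(-1,1,2).astype(float)
    s=cv2.undistortPoints(uv,K,np.array([c['k1'],0,0,0.])).reshape(h,w,2)
    P=np.dstack([s*d[...,None],d]); T=np.array(c['extrinsics'])
    W=P@T[:3,:3].T+T[:3,3]; W[d<=0]=np.nan; return W
E
python3 - <<'E'
from h import *
o=r.get_obs(); print(o['clock'],o['position'],o['tool_rot'],o['finger_gap'])
for n in('scene','top'):
    c,p,d=grab(n); W=cloud(c,d); np.savez(n+'.npz',p=p,d=d,W=W)
    cv2.imwrite(f'pics/{n}0.png',p[...,::-1]); print(n,np.round(c['extrinsics'],2).tolist(),c['fx'])
E
```

```text
0.0 [ 0.14074815 -0.53163224  0.40410573] [-7.41483415e-04  9.91640887e-01  1.29026339e-01  7.58605459e-05] 0.08549779353787797
scene [[-0.76, -0.45, 0.47, 0.07], [-0.65, 0.52, -0.56, 0.55], [0.0, -0.73, -0.69, 0.73], [0.0, 0.0, 0.0, 1.0]] 432.3081999720531
top [[0.01, -0.98, 0.19, 0.34], [-1.0, -0.0, 0.01, 0.04], [-0.01, -0.19, -0.98, 0.9], [0.0, 0.0, 0.0, 1.0]] 449.2236676417216
```

View pics/top0.png

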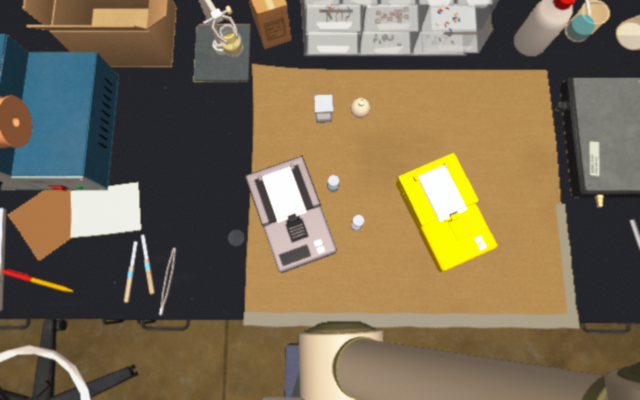

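View pics/scene0.png

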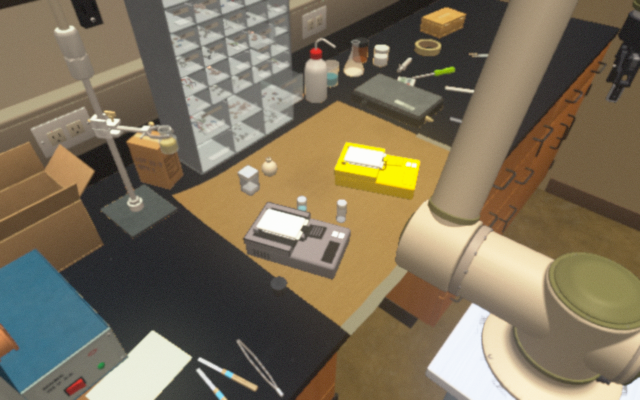

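The two photometer-shaped things in the top picture are the grey one at (290,213), with the white lid at (284,190) and black tab at (297,228), and the yellow one at (447,210). I choose the grey one. Blue vial is at (333,183), clear vial at (358,222) and stopper at (236,238).

```bash
python3 - <<'E'
from h import *
z=np.load('top.npz'); W,p=z['W'],z['p']
m=np.zeros(W.shape[:2],np.uint8); m[145:280,240:345]=1
m&=(W[...,2]>0.02)&(W[...,2]<0.1)
n,l,s,_=cv2.connectedComponentsWithStats(m)
k=1+s[1:,4].argmax(); print(s[1:])
Q=W[l==k]; 
(c,sz,a)=cv2.minAreaRect(Q[:,:2].astype(np.float32)*1000); print('rect',c,sz,a)
b=cv2.boxPoints((c,sz,a)); e=b[1]-b[0]; f=b[2]-b[1]
L=e if np.linalg.norm(e)>np.linalg.norm(f) else f
L/=np.linalg.norm(L); L*=np.sign(L[0]); yaw=np.arctan2(L[1],L[0])
# centre of box at x=-15mm
O=np.array(c)-L*(-15); print('yaw',yaw,'origin',O)
R=np.array([[L[0],-L[1]],[L[1],L[0]]])
loc=np.dstack([(W[...,:2]*1000-O)@R,W[...,2:]*1000])
for name,cond in (('white',(p.min(-1)>215)&(l==k)),('black',(p.max(-1)<75)&(l==k))):
    q=loc[cond]; print(name,len(q),np.nanpercentile(q,[3,50,97],axis=0).round(1).tolist())
t=loc[(l==k)&(abs(loc[...,0]+54)<15)&(abs(loc[...,1])<12)]; print('pad',np.median(t,axis=0),len(t))
for nm,(u,v) in dict(blue=(333,183),clear=(358,222),stop=(236,238)).items(): print(nm,W[v,u].round(3),loc[v,u].round(0))
cv2.imwrite('pics/crop.png',cv2.resize(p[140:285,225:375,::-1],None,fx=4,fy=4,interpolation=cv2.INTER_CUBIC))
E
```

```text
[[ 245  155   92  117 6413]
 [ 327  175   12   15  140]
 [ 240  230    5   15   53]]
rect (501.25860595703125, 104.73267364501953) (201.48565673828125, 121.0091552734375) 20.40806770324707
yaw 0.35618803 origin [515.31709957 109.9632349 ]
white 1559 [[-98.0, -31.7, 44.0], [16.0, -2.5, 69.2], [64.4, 26.6, 72.2]]
black 589 [[-69.6, -41.9, 54.6], [7.1, 0.8, 58.1], [61.7, 41.7, 73.8]]
pad [-54.1039382    0.26167675  71.82375848] 199
blue [0.559 0.022 0.053] [ 10. -98.  53.]
clear [ 0.481 -0.026  0.058] [ -79. -115.   58.]
stop [0.454 0.212 0.028] [-22. 117.  28.]
```

View pics/crop.png

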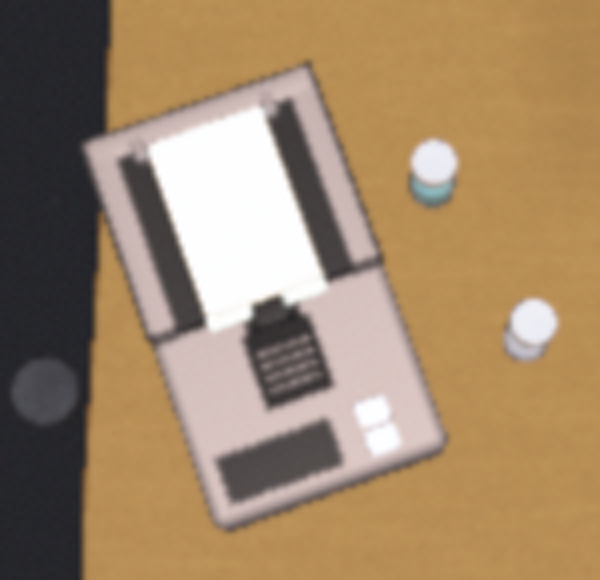

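The crop confirms the grey unit: white lid, ribbed black tab pad at crop (290,365), display at (280,460) on the robot side. The fit gives yaw 0.356 and origin (0.515, 0.110). Both vials are on the right side and the stopper on the left, all clear of the path. Next I travel with the fingers shutting.

Emit:
move_arm:
  motion:
    - {"dx":0.2,"dy":-0.22,"fingers":-1}
    - {"dx":0.5,"dy":-0.55,"fingers":-1}
    - {"dx":0.78,"dy":-0.86,"fingers":-1}
    - {"dx":0.78,"dy":-0.86,"fingers":-1}
  newtons: 20

```text
$.motion[0]: bad value
```

Emit:
move_arm:
  motion:
    - {"dx":0.26,"dy":-0.29,"fingers":-1}
    - {"dx":0.52,"dy":-0.58,"fingers":-1}
    - {"dx":0.78,"dy":-0.86,"fingers":-1}
    - {"dx":0.78,"dy":-0.86,"fingers":-1}

```text
$.motion[0]: bad value
```

Emit:
move_arm:
  motion:
    - {"dx":0.26,"dy":-0.29,"fingers":-1}
    - {"dx":0.52,"dy":-0.58,"fingers":-1}
    - {"dx":0.78,"dy":-0.86,"fingers":-1}
    - {"dx":0.78,"dy":-0.86,"fingers":-1}

```text
$.motion[0]: bad value
```

Emit:
move_arm:
  motion:
    - {"dx":0.2,"dy":-0.22,"dz":0,"yaw":0,"fingers":-1}
    - {"dx":0.5,"dy":-0.55,"dz":0,"yaw":0,"fingers":-1}
    - {"dx":0.78,"dy":-0.86,"dz":0,"yaw":0,"fingers":-1}
    - {"dx":0.78,"dy":-0.86,"dz":0,"yaw":0,"fingers":-1}
  newtons: 20

```text
clock: 0.6
position: [0.2219, -0.374, 0.4049]
tool_rot: [-0.0, 0.991, 0.131, 0.0]
ft_force: [-0.7, -0.3, -0.1]
finger_gap: 0.0124
gripper_force: 0.0
```

Emit:
move_arm:
  motion:
    - {"dx":0.26,"dy":-0.29,"dz":0,"yaw":0,"fingers":-1}
    - {"dx":0.52,"dy":-0.58,"dz":0,"yaw":0,"fingers":-1}
    - {"dx":0.78,"dy":-0.86,"dz":0,"yaw":0,"fingers":-1}
    - {"dx":0.78,"dy":-0.86,"dz":0,"yaw":0,"fingers":-1}

```text
clock: 1.1
position: [0.3019, -0.2203, 0.4048]
tool_rot: [-0.0, 0.991, 0.131, 0.0]
ft_force: [-0.7, -0.2, 0.6]
finger_gap: -0.0001
gripper_force: 0.0
```

Emit:
move_arm:
  motion:
    - {"dx":0.26,"dy":-0.29,"dz":0,"yaw":0,"fingers":-1}
    - {"dx":0.52,"dy":-0.58,"dz":0,"yaw":0,"fingers":-1}
    - {"dx":0.78,"dy":-0.86,"dz":0,"yaw":0,"fingers":-1}
    - {"dx":0.78,"dy":-0.86,"dz":0,"yaw":-0.12,"fingers":-1}
    - {"dx":0.78,"dy":-0.86,"dz":0,"yaw":-0.12,"fingers":-1}

```text
clock: 1.72
position: [0.3815, -0.0684, 0.4045]
tool_rot: [0.0, 0.985, 0.175, -0.0]
ft_force: [-0.4, 0.1, 0.3]
finger_gap: -0.0
gripper_force: 0.0
```

```bash
cat >> h.py <<'E'
from scipy.spatial.transform import Rotation as Ro
O=np.array([.5153,.1100]); YAW=.356
def tell(target,tipz):   # photometer x,y of the finger axis and tip height (m) -> units
    o=r.get_obs(); q=o['tool_rot']; R=Ro.from_quat([*q[1:],q[0]]).as_matrix(); c,s=np.cos(YAW),np.sin(YAW)
    g=np.array([*(O+np.array([[c,-s],[s,c]])@target),tipz+.173])
    tx=np.arctan2(R[1,0],R[0,0]); p=np.array([[c,s],[-s,c]])@(np.array(o['position'][:2])-O)
    print('t',o['clock'],'loc',(p*1e3).round(1),'tipz',round(o['position'][2]-.173,4),'yaw err units',-(YAW-tx)/(np.pi/4),
      'units',(R.T@(g-o['position'])/.15).round(3),'gap',o['finger_gap'],'F',np.round(o['ft_force'],1))
E
python3 - <<'E'
from h import *
tell([-.059,0],.13)
o=r.get_obs();T=np.eye(4);q=o['tool_rot'];T[:3,:3]=Ro.from_quat([*q[1:],q[0]]).as_matrix();T[:3,3]=o['position']
print(np.round(np.linalg.inv(T)@np.array(r.calibration('wrist')['extrinsics']),3))
E
```

```text
t 1.725 loc [-187.6 -120.6] tipz 0.2315 yaw err units -0.0045929396802885936 units [ 0.854 -0.807  0.677] gap -2.1397697994301824e-05 F [-0.4  0.1  0.3]
[[-0.    -0.963 -0.269  0.069]
 [ 1.    -0.     0.    -0.001]
 [-0.    -0.269  0.963  0.03 ]
 [ 0.     0.     0.     1.   ]]
```

Emit:
move_arm:
  motion:
    - {"dx":0.28,"dy":-0.27,"dz":0.1,"yaw":0,"fingers":-1}
    - {"dx":0.57,"dy":-0.54,"dz":0.4,"yaw":0,"fingers":-1}
    - {"dx":0.85,"dy":-0.81,"dz":0.68,"yaw":0,"fingers":-1}
    - {"dx":0.85,"dy":-0.81,"dz":0.94,"yaw":0,"fingers":-1}
    - {"dx":0.85,"dy":-0.81,"dz":0.94,"yaw":0,"fingers":-1}
    - {"dx":0.85,"dy":-0.81,"dz":0.94,"yaw":0,"fingers":-1}

```text
clock: 2.48
position: [0.4592, 0.0889, 0.265]
tool_rot: [0.0, 0.985, 0.174, 0.001]
ft_force: [0.7, -0.3, -0.3]
finger_gap: -0.0001
gripper_force: 0.0
```

```bash
python3 - <<'E'
from h import *
tell([-.059,0],.0726)
a=grab('wrist')[1]; b=grab('scene')[1]
cv2.imwrite('pics/near.png',np.hstack([cv2.resize(a,(480,300)),cv2.resize(b[150:320,180:400],(320,300))])[...,::-1])
E
```

```text
t 2.475 loc [-59.9  -0.2] tipz 0.092 yaw err units -0.00726843037274248 units [ 0.006 -0.002  0.13 ] gap -0.00014308954424350752 F [ 0.7 -0.3 -0.3]
```

View pics/near.png

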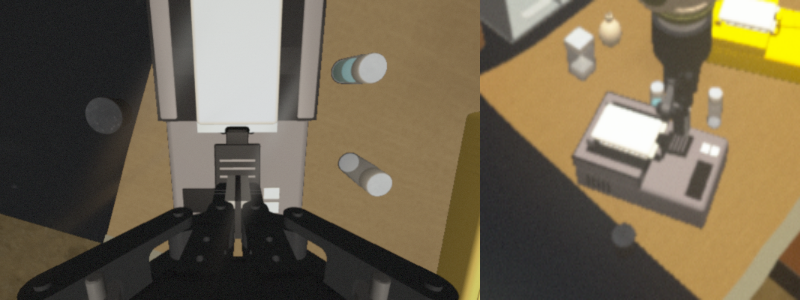

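The fingers (wrist view 238,195) are centred over the ribbed pad (238,165), aligned with the lid. The vials and stopper are well clear, so I'll press slowly.

Emit:
move_arm:
  motion:
    - {"dx":0,"dy":0,"dz":0.06,"yaw":0,"fingers":-1}
    - {"dx":0,"dy":0,"dz":0.11,"yaw":0,"fingers":-1}
    - {"dx":0,"dy":0,"dz":0.13,"yaw":0,"fingers":-1}
    - {"dx":0,"dy":0,"dz":0.14,"yaw":0,"fingers":-1}
    - {"dx":0,"dy":0,"dz":0.15,"yaw":0,"fingers":-1}
    - {"dx":0,"dy":0,"dz":0.15,"yaw":0,"fingers":-1}

```text
clock: 3.32
position: [0.4585, 0.0904, 0.2412]
tool_rot: [-0.0, 0.984, 0.176, -0.0]
ft_force: [-2.1, -0.3, 1.5]
finger_gap: -0.0
gripper_force: 1.1
```

Emit:
move_arm:
  motion:
    - {"dx":0,"dy":0,"dz":0.01,"yaw":0,"fingers":-1}
    - {"dx":0,"dy":0,"dz":0.02,"yaw":0,"fingers":-1}
    - {"dx":0,"dy":0,"dz":0.02,"yaw":0,"fingers":-1}

```text
clock: 3.7
position: [0.4582, 0.0903, 0.2381]
tool_rot: [0.0, 0.984, 0.176, -0.001]
ft_force: [-5.6, -1.8, 7.3]
finger_gap: -0.0002
gripper_force: 3.3
```

```bash
python3 - <<'E'
from h import *
tell([-.059,0],.066)
a=grab('wrist')[1]; b=grab('scene')[1]
cv2.imwrite('pics/press.png',np.hstack([cv2.resize(a,(480,300)),cv2.resize(b[150:320,180:400],(320,300))])[...,::-1])
tell([-.059,0],.066)
E
```

```text
t 3.7 loc [-60.4   1.4] tipz 0.0651 yaw err units -0.0034434643286366277 units [ 0.009  0.01  -0.006] gap -0.00015674654624880322 F [-5.6 -1.8  7.3]
t 3.8 loc [-60.4   1.4] tipz 0.0651 yaw err units -0.0035047920263027266 units [ 0.009  0.009 -0.006] gap -3.289552638120923e-05 F [-5.9 -3.   6.7]
```

View pics/press.png

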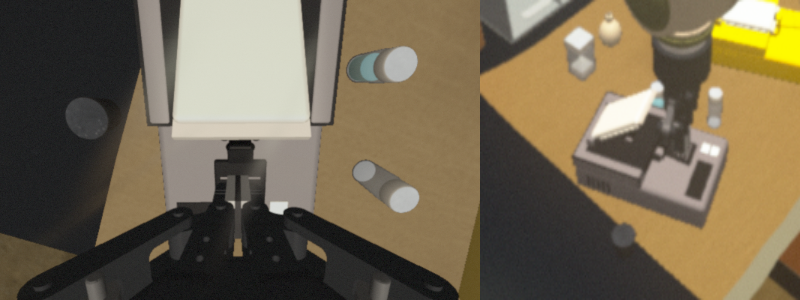

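The lid (wrist 240,70; scene 625,115) has sprung up off the hook. I'll let go of the tab by lifting straight up.

Emit:
move_arm:
  motion:
    - {"dx":0,"dy":0,"dz":-0.06,"yaw":0,"fingers":-1}
    - {"dx":0,"dy":0,"dz":-0.2,"yaw":0,"fingers":-1}
    - {"dx":0,"dy":0,"dz":-0.37,"yaw":0,"fingers":-1}
    - {"dx":0,"dy":0,"dz":-0.37,"yaw":0,"fingers":-1}

```text
clock: 4.3
position: [0.4591, 0.0904, 0.2954]
tool_rot: [0.0, 0.984, 0.176, 0.002]
ft_force: [-0.3, -1.0, -0.3]
finger_gap: -0.0002
gripper_force: 0.0
```

```bash
python3 - <<'E'
from h import *
tell([-.01,0],.12)
c,p,d=grab('scene'); W=cloud(c,d); cs,sn=np.cos(YAW),np.sin(YAW)
loc=np.dstack([(W[...,:2]-O)@np.array([[cs,-sn],[sn,cs]]),W[...,2:]])*1e3
m=(p.min(-1)>150)&(abs(loc[...,1])<32)&(loc[...,0]>-40)&(loc[...,0]<100)&(loc[...,2]>65)
q=loc[m]; print(len(q)); 
for lo in range(-30,80,10):
    k=q[(q[:,0]>=lo)&(q[:,0]<lo+10)]
    if len(k): print(lo,len(k),np.median(k[:,2]).round(1),k[:,1].min().round(),k[:,1].max().round())
t=loc[(abs(loc[...,0]+54)<17)&(abs(loc[...,1])<15)&(loc[...,2]<85)&(loc[...,2]>60)]; print('pad z',np.median(t,0),len(t))
cv2.imwrite('pics/up.png',cv2.resize(p[130:330,180:420,::-1],None,fx=2.5,fy=2.5))
E
```

```text
t 4.3 loc [-59.5   1.2] tipz 0.1224 yaw err units -0.0037158973841609332 units [0.33  0.007 0.017] gap -0.00018529807628033093 F [-0.3 -1.  -0.3]
299
0 31 139.5 -28.0 28.0
10 80 137.8 -28.0 30.0
20 41 128.6 -26.0 29.0
30 35 115.8 -26.0 29.0
40 36 101.2 -23.0 29.0
50 32 87.4 -26.0 28.0
60 32 73.5 -31.0 32.0
70 2 67.5 -32.0 31.0
pad z [-53.71954795   0.72913728  73.06947319] 170
```

View pics/up.png

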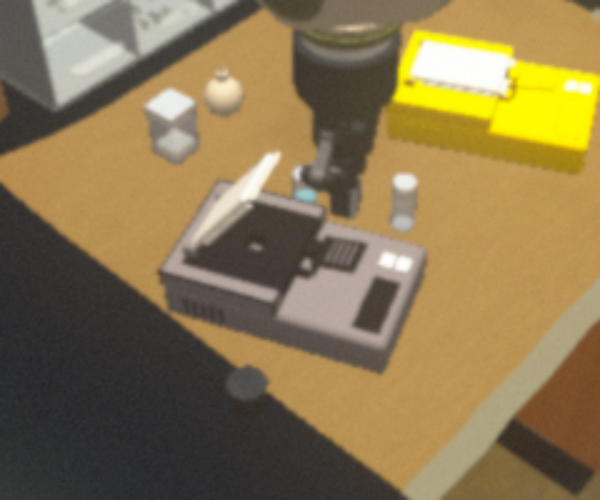

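The lid stands at about 0.95 rad (its lip at crop (278,155), measured at x≈9, z≈139 mm). The tab is back up (pad z 73 mm). Now the gentle push back.

Emit:
move_arm:
  motion:
    - {"dx":0.1,"dy":0,"dz":-0.03,"yaw":0,"fingers":-1}
    - {"dx":0.22,"dy":0,"dz":-0.03,"yaw":0,"fingers":-1}
    - {"dx":0.32,"dy":0,"dz":-0.03,"yaw":0,"fingers":-1}
    - {"dx":0.36,"dy":0,"dz":-0.03,"yaw":0,"fingers":-1}
    - {"dx":0.4,"dy":0,"dz":-0.03,"yaw":0,"fingers":-1}
    - {"dx":0.44,"dy":0,"dz":-0.03,"yaw":0,"fingers":-1}
    - {"dx":0.48,"dy":0,"dz":-0.03,"yaw":0,"fingers":-1}
    - {"dx":0.52,"dy":0,"dz":-0.03,"yaw":0,"fingers":-1}

```text
clock: 5.35
position: [0.5322, 0.1174, 0.2983]
tool_rot: [0.0, 0.984, 0.176, 0.0]
ft_force: [-0.9, -0.3, -0.6]
finger_gap: 0.0002
gripper_force: 0.1
```

Emit:
move_arm:
  motion:
    - {"dx":0.04,"dy":0,"dz":0,"yaw":0,"fingers":-1}
    - {"dx":0.08,"dy":0,"dz":0,"yaw":0,"fingers":-1}
    - {"dx":0.12,"dy":0,"dz":0,"yaw":0,"fingers":-1}
    - {"dx":0.16,"dy":0,"dz":0,"yaw":0,"fingers":-1}
    - {"dx":0.2,"dy":0,"dz":0,"yaw":0,"fingers":-1}
    - {"dx":0.24,"dy":0,"dz":0,"yaw":0,"fingers":-1}
    - {"dx":0.28,"dy":0,"dz":0,"yaw":0,"fingers":-1}
    - {"dx":0.32,"dy":0,"dz":0,"yaw":0,"fingers":-1}
    - {"dx":0.35,"dy":0,"dz":0,"yaw":0,"fingers":-1}
    - {"dx":0.35,"dy":0,"dz":0,"yaw":0,"fingers":-1}

```text
clock: 6.6
position: [0.5813, 0.1356, 0.2982]
tool_rot: [-0.0, 0.984, 0.176, 0.0]
ft_force: [0.1, 0.8, -1.1]
finger_gap: -0.0002
gripper_force: 0.0
```

```bash
python3 - <<'E'
from h import *
tell([.07,0],.127)
p=grab('scene')[1]
cv2.imwrite('pics/push.png',cv2.resize(p[100:330,150:420,::-1],None,fx=2.5,fy=2.5))
E
```

```text
t 6.6 loc [70.8  0.9] tipz 0.1252 yaw err units -0.0036923366627149784 units [-0.005  0.006 -0.012] gap -0.000156580891977825 F [ 0.1  0.8 -1.1]
```

View pics/push.png

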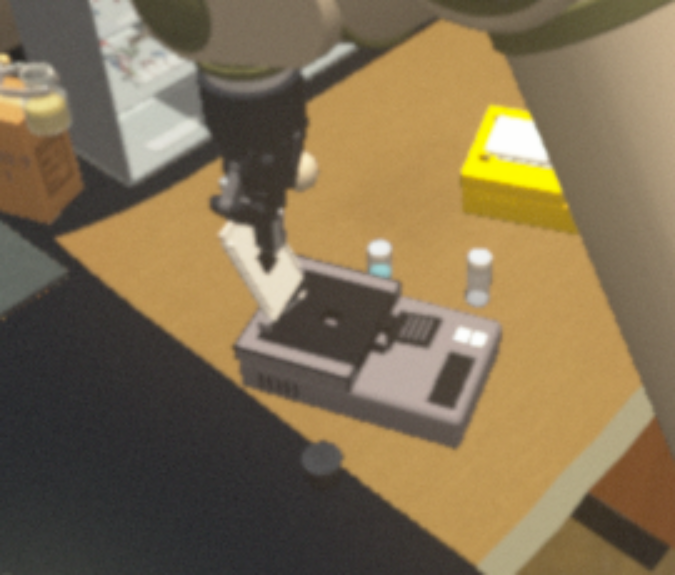

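The lid (crop 262,270) has tipped over backwards past the fingers, and all three bystanders still stand. I'll back off to the front, then up.

Emit:
move_arm:
  motion:
    - {"dx":-0.1,"dy":0,"dz":0,"yaw":0,"fingers":-1}
    - {"dx":-0.35,"dy":0,"dz":0,"yaw":0,"fingers":-1}
    - {"dx":-0.65,"dy":0,"dz":-0.2,"yaw":0,"fingers":-1}
    - {"dx":-0.95,"dy":0,"dz":-0.5,"yaw":0,"fingers":-1}
    - {"dx":-1,"dy":0,"dz":-0.8,"yaw":0,"fingers":-1}
    - {"dx":-1,"dy":0,"dz":-0.8,"yaw":0,"fingers":-1}
    - {"dx":-1,"dy":0,"dz":-0.8,"yaw":0,"fingers":-1}
    - {"dx":-1,"dy":0,"dz":-0.8,"yaw":0,"fingers":-1}

```text
clock: 7.65
position: [0.4405, 0.0837, 0.417]
tool_rot: [-0.0, 0.984, 0.176, -0.001]
ft_force: [-0.2, 0.2, 0.3]
finger_gap: 0.0001
gripper_force: 0.0
```

```bash
python3 - <<'E'
from h import *
tell([.07,0],.127)
c,p,d=grab('scene'); W=cloud(c,d); cs,sn=np.cos(YAW),np.sin(YAW)
loc=np.dstack([(W[...,:2]-O)@np.array([[cs,-sn],[sn,cs]]),W[...,2:]])*1e3
m=(p.min(-1)>140)&(abs(loc[...,1])<32)&(loc[...,0]>40)&(loc[...,0]<140)&(loc[...,2]>75)
q=loc[m]; f=np.polyfit(q[:,2],q[:,0],1); print('lid angle',np.pi/2+np.arctan(f[0]),len(q))
t=loc[(abs(loc[...,0]+54)<17)&(abs(loc[...,1])<15)&(loc[...,2]<85)&(loc[...,2]>60)]; print('pad',np.median(t,0))
cv2.imwrite('pics/end.png',cv2.resize(p[100:330,150:420,::-1],None,fx=2.5,fy=2.5))
E
```

```text
t 7.65 loc [-79.3   1.4] tipz 0.244 yaw err units -0.0036608607371603624 units [0.997 0.007 0.778] gap 0.00010280954332771834 F [-0.2  0.2  0.3]
lid angle 2.1042855355269907 803
pad [-54.38133836   1.10924958  73.33342049]
```

View pics/end.png

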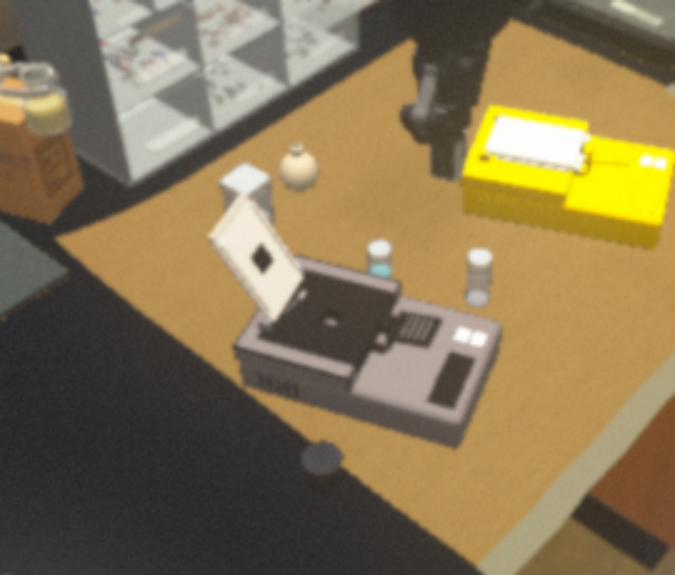

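The lid (crop 260,260) stands open at 2.10 rad and the tab (415,325) is back up. The vials (380,260) and (478,275) and the stopper (322,458) are standing, and the arm is clear. I'll hand the job in.

```bash
python3 -c "
from station import r
print(r.sign_off())"
```

```text
the job is handed in; nothing more can be done
None
```

The photometer lid is fully open at about 2.1 rad and stays there by itself, the tab is back up, both vials and the stopper are still standing in place, and the arm is clear; I handed the job in at about 7.7 s, and sign-off returned no verdict.

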